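Slide the pepper mill into its bay

TASK

Without picking it up, push the pepper mill that stands out on the open worktop with the fingertips, low on its body so that it slides upright, into the free bay of the low wooden condiment gallery (the bay with the round dark-edged cork mark on the worktop; the salt shaker stands in the other), until its foot is home against the back rail. Never pinch, lift or tip the mill, leave the salt shaker and everything else where they stand, and let go of everything at the end.

Things in the scene. Friction and masses are not known exactly. Their poses are not given: they have to be found in the camera images.
- pepper_mill: pepper mill on the open front part (not the twin at the back wall) of the worktop: turned wood, black head, round; foot 53 mm across (radius 26.5), 44 mm or less from 75 mm up, 209 mm tall, 0.15 to 0.3 kg, loose. Origin: centre of its underside, z up. Pushed above about 30 mm it may tip. Tall: a gripper straight above its low tips would hit it, so lean the tool 25 to 45 degrees back away from it. Two tips 35 mm apart cradle the foot and steer it
- gallery: fixed wooden rails, 12 mm thick, 30 mm high, on the worktop (no floor): a back and three side rails make two bays, each 68 mm wide inside, 80 mm apart. Open front (its -x) faces roughly the robot's left (+y). Origin on the worktop midway between the bay centres (x = 0, y = +-40 mm); +x points into the bays; back rail's face at x = 27 mm, side rails' round front ends at x = -17 mm
- mill_spot: round flat mark 48 mm across (cork with a dark edge, under 1 mm, no obstacle) on the worktop in the free bay; which bay is free varies. Origin: the mark's centre, on the bay's centre line, where the mill's centre stands when its foot touches the back rail; x axis points into the bay (to the back rail), z up. Wall cabinets hang over the back of the worktop: keep the wrist off them
- salt_shaker: salt shaker, 44 mm across, 90 mm tall, grey top, loose, standing in the other bay. Origin: centre of its underside
- corn_tin: bystander, to be left alone: green and gold tin, loose. Origin: centre of its underside
- espresso_cup: bystander, to be left alone: small white cup, loose. Origin: centre of its underside
- tea_light: bystander, to be left alone: tea light, loose. Origin: centre of its underside
- kitchen_timer: bystander, to be left alone: red and white timer, loose. Origin: centre of its underside
- herb_jar: bystander, to be left alone: jar with a red cap, loose. Origin: centre of its underside

How it is judged (in metres and radians):
At the end, for the whole second after the job is handed in: The mill stands upright (within 0.05 rad) and at rest on the worktop in the free bay, its centre within 6 mm of home along the bay (touching or nearly touching the back rail) and within 11 mm across it; the salt shaker stands (within 0.2 rad of upright) within 12 mm of where it was (x of pepper_mill in the frame of mill_spot between -0.006 and 0.006 m and y of pepper_mill in the frame of mill_spot between -0.011 and 0.011 m and angle between pepper_mill's own z axis and vertical below 0.05 rad and height (world z) of pepper_mill below 0.004 m and linear speed of pepper_mill below 0.02 m/s and distance of salt_shaker from where it was at the start of the episode below 0.012 m and angle between salt_shaker's own z axis and vertical below 0.2 rad).
It fails at once if the pepper mill is tipped (more than 0.25 rad) (angle between pepper_mill's own z axis and vertical above 0.25 rad).
It fails at once if the pepper mill is lifted off the worktop (more than 10 mm) (height (world z) of pepper_mill above 0.01 m).
It fails at once if the pepper mill is pinched: taken between the fingers (contact force between the fingers and pepper_mill above 0.5 N and horizontal distance between the grasp point and pepper_mill below 0.018 m).
It fails at once if the fingers push the mill high on its body (grasp point more than 90 mm above the worktop) (contact force between the fingers and pepper_mill above 0.5 N and height (world z) of the grasp point above 0.09 m).
It fails at once if the salt shaker or another loose thing is disturbed (moved more than 20 mm) (distance of any of corn_tin, espresso_cup, tea_light, kitchen_timer, herb_jar, salt_shaker from where it was at the start of the episode above 0.02 m).
It also fails if it takes over 51 s, if anything falls off the work surface, if the arm or the gripper's body presses on something with over 40 N, if the wrist force passes 120 N, or if a joint passes its speed limit or range.

ROBOT

A 6-joint arm with a two-finger parallel gripper is mounted at the origin on a cart in front of the work surface, level with it; the furniture and walls round the work are solid. World frame = base frame: x ahead of the robot, y to its left, z up, the work surface at z = 0. Lengths are in mm, angles in degrees, forces in N, time in s.
With the tool pointing down it reaches from about 350 to 850 mm from the base axis. Payload 8.1 kg.
Tool frame: the origin (TCP) lies midway between the tips of the shut fingers; the grasp point (between the pads) lies 19 mm behind it; z points along the fingers, y is the direction in which the jaws open and shut (so a half turn about z gives the same grasp; the last joint's range is limited). The gripper opens to 85 mm and grips with 20 to 120 N. Pads are 22 mm wide; open, the fingers measure 114 mm over their backs; the gripper's body (76 mm by 85 mm) begins 54 mm behind the grasp point. The pads swing forward as they close: fully open they stand 13 mm farther back than shut.
Start: joints at [66.268, 7.471, 85.268, -0, 87.261, -4.893], TCP at [193.723, 567.87, 231.292] pointing down, gripper open.
Joint ranges: [-169.43, 169.43], [-51.17, 129.36], [1.28, 143.12], [-76.62, 256.62], [0, 156.53], [-152.29, 152.29]. Speed limits (degrees/s): [136.94, 136.94, 159.86, 180, 180, 180].

INTERFACE

Orientations are given as [roll, pitch, yaw] about the fixed x, y, z axes, in that order (R = Rz(yaw) Ry(pitch) Rx(roll)).
In Python, from bench import telemetry, snapshot, camera_params, job gives the robot as it stands. The module is installed in compiled form; this text tells all that it offers.
- The arm moves only by the shell command python3 -m jog 'ROWS' [FORCE]. ROWS is JSON, a list that holds one entry, the list of rows, each a list of 7 numbers: the shift along the tool's x, y, z in units of 50 mm (1.0 is 50 mm), then the turn, a rotation vector about the tool's x, y, z in units of 2 pi rad (1.0 is 2 pi rad), then the opening, from 0 (shut) to 1 (fully open). In form: [[[dx, dy, dz, rx, ry, rz, claw], ...]]. A call has 1 to 12 rows; each row shifts and turns the commanded pose from where the row before left it, along the tool's axes as they then stand; what a row does not reach is not made up. A row lasts 1/8 s, in which the tool goes at most 62.5 mm and 10.7 degrees, less where a joint would pass 70% of its speed; a pose out of reach is approached as far as the arm can. A call with a number of a shift or a turn outside -1 to 1 is refused whole. A call with a gripper value outside its range is refused whole. The fingers move at their own pace and stop on an object; FORCE is the grip in N (left out, the last holds). Time passes only in rows, so rows that do not move let the fingers close. It gives the time, the measured TCP pose, the force and the opening at its end, in the units of the state.
- telemetry.sense(): the state, without advancing time (a new reading comes with each control period).
- snapshot(name): name is "scene" or "top" or "wrist"; returns (picture, depth): 384x512x3 uint8, red, green, blue; 384x512 float32, mm along the optical axis (not along the pixel's ray), 0 where there is no reading.
- camera_params(name): a dict with "K" (3x3 intrinsics, pixels), "extrinsics" (4x4, takes a point from camera to world coordinates). Camera axes: x right, y down, z forward; pixel columns grow to the right and rows downward; lengths in mm; the calibration is good to about 2 mm. A picture is of the moment at which its call begins: read the wrist's pose just before it. camera_params takes no time and is no camera call; for the wrist camera it gives the pose at the moment of the call.
- job.hand_in(): hands the job in, once; it reports no verdict.
The state is a dict: "time": time; "joint_pos": joint angles; "qd": joint speeds; "joint_efforts": joint torques, N m; "tool_pos": TCP position; "tcp_rot": TCP orientation; "ft_force": force on the tool from outside, world axes, zero at the start; "wrist_torque": the same for the moment, N m; "finger_gap": finger opening in mm.
Only numpy, scipy, OpenCV 4.12 (cv2) and the standard library are available. Lean on these libraries where they do the work, as an engineer would, in place of code of your own. Each camera call takes 0.05 s, during which the arm holds its last target. There are 200 camera calls.

## Working session

There is one attempt and no reset: what is moved stays moved. The work goes in short steps, Python scripts to look and compute and a shell command to move; the robot and the scene stay as the last step left them, time stands still between calls to the robot, and variables do not carry over. Pictures are saved under pics/ and viewed, about 8 in all and at most 12, crops included, and the job is handed in when it is done.

```bash
mkdir -p pics
python3 - <<'E'
from bench import telemetry, snapshot, camera_params
import cv2, numpy as np
print(telemetry.sense())
for n in ("scene","top"):
    p,d=snapshot(n); np.savez(f"pics/{n}0.npz",p=p,d=d,**camera_params(n))
    cv2.imwrite(f"pics/{n}0.png",cv2.cvtColor(p,cv2.COLOR_RGB2BGR)); print(n,camera_params(n))
E
```

```text
{'time': 0.0, 'joint_pos': array([ 6.62689669e+01,  7.51548336e+00,  8.53283101e+01, -8.14618416e-04,
        8.72622273e+01, -4.89237159e+00]), 'qd': array([ 0.04652323,  0.04996986, -0.04468829,  0.0109877 ,  0.0822181 ,
       -0.06021992]), 'joint_efforts': array([ 1.81985306e-03, -5.69394600e+01, -5.00562465e+01,  1.23264849e-04,
        1.45119932e-02, -3.29285126e-05]), 'tool_pos': array([193.49884339, 567.36467348, 230.24981489]), 'tcp_rot': array([-1.79894296e+02, -8.23124375e-03,  1.61161371e+02]), 'ft_force': array([0.37120695, 0.21136896, 0.16499934]), 'wrist_torque': array([0.0294332 , 0.0333064 , 0.02877779]), 'finger_gap': 85.38456844720338}
scene {'K': array([[406.11380887,   0.        , 257.01002546],
       [  0.        , 406.11380887, 193.1249828 ],
       [  0.        ,   0.        ,   1.        ]]), 'extrinsics': array([[ 4.42762346e-01, -5.99907479e-01,  6.66387667e-01,
        -2.27951791e+02],
       [-8.96488327e-01, -3.09810402e-01,  3.16743103e-01,
        -4.80627695e+02],
       [ 1.64372743e-02, -7.37650684e-01, -6.74982432e-01,
         8.39104162e+02],
       [ 0.00000000e+00,  0.00000000e+00,  0.00000000e+00,
         1.00000000e+00]])}
top {'K': array([[403.36935329,   0.        , 254.55787733],
       [  0.        , 403.36935329, 195.02856919],
       [  0.        ,   0.        ,   1.        ]]), 'extrinsics': array([[-2.64287059e-02, -9.91483710e-01,  1.27520886e-01,
         3.78207510e+02],
       [-9.99649014e-01,  2.59784084e-02, -5.19335340e-03,
        -1.13686976e+02],
       [ 1.83633563e-03, -1.27613382e-01, -9.91822289e-01,
         1.15671428e+03],
       [ 0.00000000e+00,  0.00000000e+00,  0.00000000e+00,
         1.00000000e+00]])}
```

View pics/top0.png

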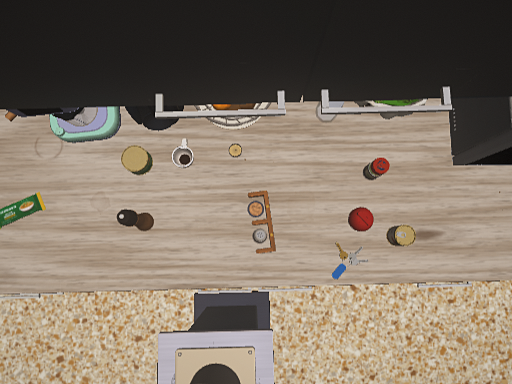

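View pics/scene0.png

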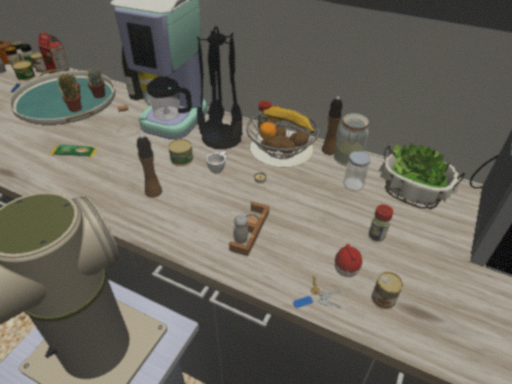

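The top view shows the front mill with its foot near (146,221) and head near (122,216). The gallery opens left, with the free cork bay at (256,209) and the salt shaker at (260,236). In the scene view the mill's foot is at (153,190). The cup, gold tin and tea light all stand farther back.

```bash
cat > h.py <<'E'
import numpy as np, cv2
def world(d,K,E):
    v,u=np.mgrid[:384,:512]; c=np.stack([(u-K[0,2])/K[0,0]*d,(v-K[1,2])/K[1,1]*d,d],-1)
    return c@E[:3,:3].T+E[:3,3]
def ray(u,v,K,E,z):
    r=E[:3,:3]@np.array([(u-K[0,2])/K[0,0],(v-K[1,2])/K[1,1],1]); o=E[:3,3]; return o+r*(z-o[2])/r[2]
def circ(P):  # algebraic circle
    A=np.c_[2*P,np.ones(len(P))]; s=np.linalg.lstsq(A,(P**2).sum(1),rcond=None)[0]
    return s[:2],np.sqrt(s[2]+s[0]**2+s[1]**2)
E
python3 - <<'E'
from h import *
D={n:np.load(f"pics/{n}0.npz") for n in("scene","top")}
for n,f in D.items():
    K,E=f["K"],f["extrinsics"]; W=world(f["d"],K,E); x,y,z=np.moveaxis(W,-1,0)
    m=(z>15)&(f["d"]>0)&(x>250)&(x<700)&(abs(y)<500)
    print(n,"table z",np.median(z[(x>350)&(x<600)&(abs(y)<300)&(z<15)]))
    nn,L,s,_=cv2.connectedComponentsWithStats(m.astype(np.uint8))
    for i in range(1,nn):
        if s[i,4]<15: continue
        q=W[L==i]; print(s[i],"min",q.min(0).round(),"max",q.max(0).round())
    # mill low slices
    for a,b in((5,25),(30,60),(80,120),(150,215)):
        g=(z>a)&(z<b)&(x>300)&(x<520)&(y>80)&(y<230); 
        if g.sum()>8: print(" slice",a,b,g.sum(),W[g].mean(0).round(1),circ(W[g][:,:2]))
    g=(z>23)&(z<36)&(x>300)&(x<560)&(y>-220)&(y<-60)
    hsv=cv2.cvtColor(f["p"],cv2.COLOR_RGB2HSV); g&=(hsv[...,1]>100)
    q=W[g][:,:2].astype(np.float32); r=cv2.minAreaRect(q); print(" rails",len(q),r,cv2.boxPoints(r).round(1).tolist())
    # salt
    g=(z>80)&(z<100)&(x>300)&(x<560)&(y>-220)&(y<-60); print(" salt top",W[g].mean(0))
# cork pixel
f=D["top"]; print("cork",ray(256,209,f["K"],f["extrinsics"],0))
for n,(u,v,s) in {"top":(250,220,35),"scene":(250,225,35)}.items():
    cv2.imwrite(f"pics/c_{n}.png",cv2.resize(cv2.cvtColor(D[n]["p"],cv2.COLOR_RGB2BGR)[v-s:v+s,u-s:u+s],None,fx=8,fy=8,interpolation=cv2.INTER_CUBIC))
a=cv2.hconcat([cv2.imread("pics/c_top.png"),cv2.imread("pics/c_scene.png")]); cv2.imwrite("pics/c.png",cv2.resize(a,(800,400)))
E
```

```text
scene table z 1.9582125031669193
[ 316    0  165   27 2236] min [ 586. -500.  570.] max [ 620. -203.  623.]
[111   4  18   5  23] min [694. 379. 439.] max [700. 441. 444.]
[ 115    8   48   67 2059] min [683. 285. 249.] max [700. 433. 434.]
[140 121  30  18 211] min [690. 304.  15.] max [700. 428.  57.]
[137 135  25  60 782] min [432. 169.  15.] max [477. 210. 210.]
[169 139  24  25 503] min [592. 169.  15.] max [670. 247.  64.]
[207 152  21  21 323] min [603.  46.  15.] max [691. 106.  54.]
[229 202  41  53 937] min [ 360. -177.   15.] max [ 535. -103.   94.]
[369 205  25  37 621] min [ 557. -481.   15.] max [ 606. -436.  114.]
[335 244  28  32 669] min [ 412. -450.   15.] max [ 476. -384.   75.]
[373 273  10  25  68] min [ 382. -500.   15.] max [ 414. -494.   76.]
 slice 5 25 156 [431.8 169.3  11.9] (array([405.05699164, 136.15954213]), np.float64(68.51555152519867))
 slice 30 60 132 [448.5 184.1  44. ] (array([457.6995686, 193.0580455]), np.float64(18.524192267329607))
 slice 80 120 117 [449.7 185.9 100.4] (array([457.17365541, 192.38296055]), np.float64(13.957647227571593))
 slic
[... 1215 characters left out ...]
np.float64(69.43441559640291))
 slice 30 60 86 [454.7 184.9  45.1] (array([457.49059238, 196.58858711]), np.float64(18.9732282393358))
 slice 80 120 39 [454.8 184.3  97.1] (array([457.84651052, 196.21315258]), np.float64(14.752832475068507))
 slice 150 215 264 [456.1 191.3 185.8] (array([456.87437037, 194.24353017]), np.float64(13.633859205883972))
 rails 438 ((448.10833740234375, -136.93548583984375), (170.68641662597656, 54.398651123046875), 6.65737247467041) [[360.20001220703125, -119.80000305175781], [366.5, -173.8000030517578], [536.0, -154.10000610351562], [529.7000122070312, -100.0]]
 salt top [ 408.30305476 -129.97035249   86.50229355]
cork [ 486.28657353 -122.82178781    0.        ]
```

View pics/c.png

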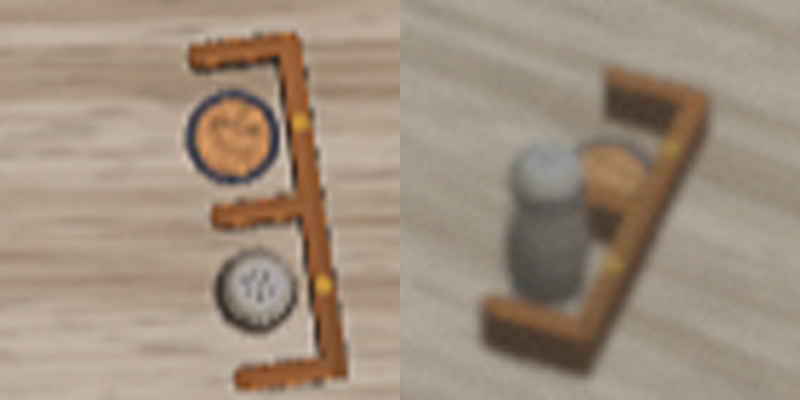

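The crop shows the cork bay at top and the salt shaker in the lower bay. The two views agree to within about 4 mm: the mill is at about (457,194), the spot at about (486,-124), and the bay axis bears about -83°. I'll write a helper that converts poses to tool-axis rows.

```bash
cat >> h.py <<'E'
from scipy.spatial.transform import Rotation as R
SPOT=np.array([486.2,-124.3,0]); XG=np.array([.12,-.9928,0]); YG=np.array([.9928,.12,0]); UP=np.array([0,0,1.])
def bay(p): d=np.asarray(p)[:3]-SPOT; return np.array([d@XG,d@YG,d[2]])
def goal(along,lat,z,th=35):
    t=np.radians(th); zz=np.sin(t)*XG-np.cos(t)*UP; M=np.c_[np.cross(YG,zz),YG,zz]
    return SPOT+along*XG+lat*YG+z*UP, R.from_matrix(M)
def plan(along,lat,z,th=35):
    from bench import telemetry
    s=telemetry.sense(); p=s["tool_pos"]; r=R.from_euler("xyz",s["tcp_rot"],degrees=True)
    gp,gr=goal(along,lat,z,th); w=(r.inv()*gr).as_rotvec()
    print("t",s["time"],"bay",bay(p).round(1),"F",s["ft_force"].round(2),"gap",round(s["finger_gap"],1),"q",s["joint_pos"].round(0))
    print("rot deg",np.degrees(np.linalg.norm(w)).round(2),"units",(w/2/np.pi).round(4)," shift in goal axes units",(gr.inv().apply(gp-p)/50).round(3)," in own axes",(r.inv().apply(gp-p)/50).round(3))
E
python3 - <<'E'
from h import *
print(bay([457.4,194.2,0]), bay([193.5,567.4,230]))
plan(-400,10,90)
E
```

```text
[-319.6628     9.62736    0.     ] [-721.84376 -207.58856  230.     ]
t 0.1 bay [-721.9 -207.6  230.3] F [ 0.23 -0.03  0.55] gap 85.6 q [66.  8. 85.  0. 87. -5.]
rot deg 72.25 units [ 0.0542 -0.0866  0.1728]  shift in goal axes units [-3.663  4.352  5.991]  in own axes [-6.715 -3.905  2.812]
```

```bash
python3 -m jog '[[[0,0,0,0.0054,-0.0087,0.0173,0.36],[0,0,0,0.0054,-0.0087,0.0173,0.36],[0,0,0,0.0054,-0.0087,0.0173,0.36],[0,0,0,0.0054,-0.0087,0.0173,0.36],[0,0,0,0.0054,-0.0087,0.0173,0.36],[0,0,0,0.0054,-0.0087,0.0173,0.36],[0,0,0,0.0054,-0.0087,0.0173,0.36],[0,0,0,0.0054,-0.0087,0.0173,0.36],[0,0,0,0.0054,-0.0087,0.0173,0.36],[0,0,0,0.0054,-0.0087,0.0173,0.36],[0,0,0,0,0,0,0.36]]]' 
python3 -c "
from h import *
plan(-400,10,90)"
```

```text
time: 1.48
tool_pos: [193.9, 567.6, 228.9]
tcp_rot: [179.9, 35.2, 96.8]
ft_force: [-0.6, -0.2, -0.6]
finger_gap: 30.8
t 1.475 bay [-722.  -207.2  228.9] F [-0.64 -0.15 -0.58] gap 30.8 q [ 74.  41.  50. -15. 121.  63.]
rot deg 0.21 units [ 0.0002  0.0005 -0.0002]  shift in goal axes units [-3.682  4.344  5.969]  in own axes [-3.656  4.342  5.986]
```

```bash
python3 -m jog '[[[-0.368,0.434,0.597,0,0,0,0.36],[-0.368,0.434,0.597,0,0,0,0.36],[-0.368,0.434,0.597,0,0,0,0.36],[-0.368,0.434,0.597,0,0,0,0.36],[-0.368,0.434,0.597,0,0,0,0.36],[-0.368,0.434,0.597,0,0,0,0.36],[-0.368,0.434,0.597,0,0,0,0.36],[-0.368,0.434,0.597,0,0,0,0.36],[-0.368,0.434,0.597,0,0,0,0.36],[-0.368,0.434,0.597,0,0,0,0.36],[0,0,0,0,0,0,0.36]]]'
python3 - <<'E'
from h import *
from bench import snapshot
plan(-370,10,12)
import cv2
p,d=snapshot("wrist"); t,_=snapshot("scene")
cv2.imwrite("pics/w1.png",cv2.resize(cv2.cvtColor(cv2.hconcat([p,t]),cv2.COLOR_RGB2BGR),(800,300)))
E
```

```text
time: 2.85
tool_pos: [448.4, 271.6, 92.3]
tcp_rot: [179.9, 35.0, 96.7]
ft_force: [-0.2, 1.1, -0.6]
finger_gap: 30.8
t 2.85 bay [-397.6   10.    92.3] F [-0.23  1.08 -0.64] gap 30.8 q [ 44.  24.  89. -27.  91.  42.]
rot deg 0.13 units [ 0.0001  0.0001 -0.0003]  shift in goal axes units [ 4.700e-01 -1.000e-03  1.632e+00]  in own axes [ 0.47  -0.003  1.632]
```

View pics/w1.png

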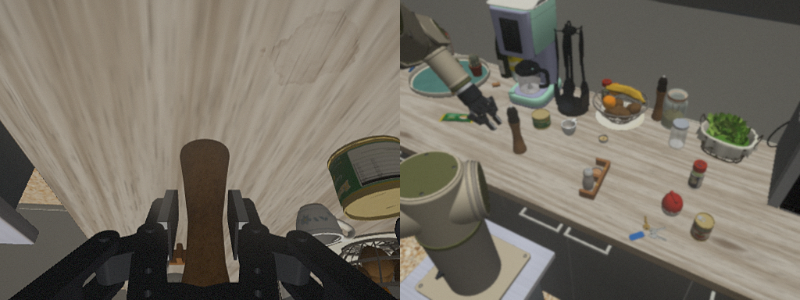

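The wrist view shows the mill centred between the fingers, column 205 against a finger midline of about 203. The scene view confirms the tool is behind the mill. Next I lower behind it.

```bash
python3 -m jog '[[[0.11,0,0.315,0,0,0,0.36],[0.11,0,0.315,0,0,0,0.36],[0.11,0,0.315,0,0,0,0.36],[0.11,0,0.315,0,0,0,0.36],[0.11,0,0.315,0,0,0,0.36],[0,0,0,0,0,0,0.36]]]'
python3 - <<'E'
from h import *
from bench import snapshot,camera_params
plan(-345,10,12)
import cv2
c=camera_params("wrist"); p,d=snapshot("wrist"); W=world(d,c["K"],c["extrinsics"])
B=(W-SPOT)@np.c_[XG,YG,UP]
a,l,z=np.moveaxis(B,-1,0)
for lo,hi in((4,20),(30,60)):
    g=(z>lo)&(z<hi)&(a>-355)&(a<-280)&(abs(l-10)<35)&(d>0)
    if g.sum()>20: print(lo,g.sum(),B[g].min(0),B[g].max(0),circ(B[g][:,:2]))
cv2.imwrite("pics/w2.png",cv2.cvtColor(p,cv2.COLOR_RGB2BGR))
E
```

```text
time: 3.7
tool_pos: [450.0, 250.4, 11.0]
tcp_rot: [179.9, 35.1, 96.8]
ft_force: [0.3, -0.1, 0.1]
finger_gap: 30.9
t 3.7 bay [-376.3    9.    11. ] F [ 0.35 -0.15  0.06] gap 30.9 q [ 42.  29.  92. -28.  83.  45.]
rot deg 0.14 units [-0.      0.0003 -0.0002]  shift in goal axes units [-0.525  0.02   0.343]  in own axes [-0.524  0.021  0.344]
4 1909 [-350.15514384  -11.78623999    4.01219162] [-325.70314452   28.34846206   19.99512986] (array([-325.94272418,   11.35706612]), np.float64(21.925829226260582))
30 3076 [-345.61841426   -9.21704994   30.0007098 ] [-323.65077159   33.53065521   52.58867095] (array([-323.43408337,   11.96638001]), np.float64(19.640889436807427))
```

View pics/w2.png

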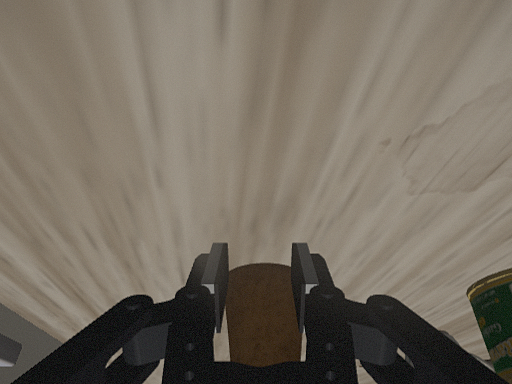

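The pads straddle the foot symmetrically (foot at column ~260, pads at 225 and 298). The mill's measured lateral offset is about 11 mm. I begin the push.

```bash
python3 -m jog '[[[-0.088,0.04,0.013,0,0,0,0.36],[-0.0655,0,0.0459,0,0,0,0.36],[-0.0655,0,0.0459,0,0,0,0.36],[-0.0655,0,0.0459,0,0,0,0.36],[-0.0655,0,0.0459,0,0,0,0.36],[-0.0655,0,0.0459,0,0,0,0.36],[-0.0655,0,0.0459,0,0,0,0.36],[-0.0655,0,0.0459,0,0,0,0.36],[-0.0655,0,0.0459,0,0,0,0.36],[-0.0655,0,0.0459,0,0,0,0.36],[-0.0655,0,0.0459,0,0,0,0.36],[-0.0655,0,0.0459,0,0,0,0.36]]]'
cat > look.py <<'E'
from h import *
from bench import snapshot,camera_params
import sys
plan(-200,5,13)
for n in("top","scene"):
    c=camera_params(n); p,d=snapshot(n); B=(world(d,c["K"],c["extrinsics"])-SPOT)@np.c_[XG,YG,UP]
    np.savez(f"pics/{n}_l.npz",p=p,d=d,**c)
    a,l,z=np.moveaxis(B,-1,0)
    from bench import telemetry
    t=bay(telemetry.sense()["tool_pos"])[0]
    for lo,hi in((30,60),(80,120),(150,215)):
        g=(z>lo)&(z<hi)&(a>t+15)&(a<t+70)&(abs(l)<40)&(d>0)
        if g.sum()>15: print(n,lo,g.sum(),*circ(B[g][:,:2]))
E
python3 look.py
```

```text
time: 5.25
tool_pos: [458.8, 204.1, 14.8]
tcp_rot: [179.7, 35.0, 96.7]
ft_force: [0.4, 1.5, -0.1]
finger_gap: 30.7
t 5.25 bay [-329.3   12.2   14.8] F [ 0.35  1.5  -0.09] gap 30.7 q [ 39.  25.  97. -30.  80.  43.]
rot deg 0.22 units [ 0.0004 -0.     -0.0004]  shift in goal axes units [-2.098 -0.144  1.513]  in own axes [-2.098 -0.142  1.513]
top 30 79 [-305.62673621   10.58822474] 18.869843910015387
top 80 33 [-305.4980089    10.48583604] 14.84443772813553
top 150 233 [-301.63988892    9.56284178] 12.817052085282
scene 30 119 [-300.75902684    9.5561197 ] 17.63353182547375
scene 80 114 [-301.25700335    9.92754525] 14.076184371438059
scene 150 269 [-298.16410652    6.86266196] 12.911248142956222
```

```bash
python3 -m jog '[[[-0.08,-0.006,0.057,0,0,0,0.36],[-0.098,-0.006,0.07,0,0,0,0.36],[-0.098,-0.006,0.07,0,0,0,0.36],[-0.098,-0.006,0.07,0,0,0,0.36],[-0.098,-0.006,0.07,0,0,0,0.36],[-0.098,-0.006,0.07,0,0,0,0.36],[-0.098,-0.006,0.07,0,0,0,0.36],[-0.098,-0.006,0.07,0,0,0,0.36],[-0.098,-0.006,0.07,0,0,0,0.36],[-0.098,-0.006,0.07,0,0,0,0.36],[-0.098,-0.006,0.07,0,0,0,0.36],[-0.08,-0.006,0.057,0,0,0,0.36]]]' 
python3 look.py
```

```text
time: 6.85
tool_pos: [463.7, 134.1, 14.3]
tcp_rot: [179.7, 35.0, 96.7]
ft_force: [-0.1, 4.2, 4.6]
finger_gap: 30.9
t 6.85 bay [-259.2    8.7   14.3] F [-0.07  4.2   4.57] gap 30.9 q [ 33.  19. 104. -32.  76.  39.]
rot deg 0.24 units [ 0.0005 -0.     -0.0005]  shift in goal axes units [-0.955 -0.074  0.701]  in own axes [-0.955 -0.073  0.701]
top 30 66 [-236.80001342    7.43820091] 19.628577146872026
top 80 24 [-236.47146822    7.18025544] 15.330821574106167
top 150 213 [-232.18458355    6.12404159] 12.915851839774025
scene 30 124 [-229.88180619    4.92976211] 16.595704762428195
scene 80 115 [-231.45440191    5.75521388] 13.768588866246368
scene 150 262 [-228.57682587    2.55899206] 12.38014203555277
```

```bash
python3 -m jog '[[[-0.09,-0.007,0.055,0,0,0,0.36],[-0.098,-0.007,0.068,0,0,0,0.36],[-0.098,-0.007,0.068,0,0,0,0.36],[-0.098,-0.007,0.068,0,0,0,0.36],[-0.098,-0.007,0.068,0,0,0,0.36],[-0.098,-0.007,0.068,0,0,0,0.36],[-0.098,-0.007,0.068,0,0,0,0.36],[-0.098,-0.007,0.068,0,0,0,0.36],[-0.098,-0.007,0.068,0,0,0,0.36],[-0.098,-0.007,0.068,0,0,0,0.36],[-0.098,-0.007,0.068,0,0,0,0.36],[-0.08,-0.007,0.057,0,0,0,0.36]]]' 
python3 look.py
```

```text
time: 8.45
tool_pos: [467.7, 64.1, 14.7]
tcp_rot: [179.7, 35.0, 96.7]
ft_force: [-0.9, 0.8, -0.2]
finger_gap: 30.7
t 8.45 bay [-189.3    4.2   14.7] F [-0.93  0.77 -0.25] gap 30.7 q [ 26.  15. 110. -35.  72.  35.]
rot deg 0.22 units [ 0.0004  0.     -0.0004]  shift in goal axes units [ 0.195  0.016 -0.095]  in own axes [ 0.195  0.015 -0.095]
top 30 46 [-166.06294434    2.42879882] 19.295308849049906
top 150 197 [-161.64770857    1.54519531] 12.809609898035339
scene 30 123 [-160.41943844    1.08186766] 17.34733129337434
scene 80 116 [-161.03375261    1.0485753 ] 13.668712302047474
scene 150 270 [-158.40024644   -2.1443283 ] 12.509479987921372
```

```bash
python3 -m jog '[[[-0.09,-0.003,0.06,0,0,0,0.36],[-0.098,-0.003,0.069,0,0,0,0.36],[-0.098,-0.003,0.069,0,0,0,0.36],[-0.098,-0.003,0.069,0,0,0,0.36],[-0.098,-0.003,0.069,0,0,0,0.36],[-0.098,-0.003,0.069,0,0,0,0.36],[-0.098,-0.003,0.069,0,0,0,0.36],[-0.098,-0.003,0.069,0,0,0,0.36],[-0.098,-0.003,0.069,0,0,0,0.36],[-0.098,-0.003,0.069,0,0,0,0.36],[-0.098,-0.003,0.069,0,0,0,0.36],[-0.08,-0.003,0.057,0,0,0,0.36]]]' 
python3 look.py
python3 - <<'E'
import numpy as np,cv2
a=[]
for n,(u,v) in {"top":(230,225),"scene":(230,215)}.items():
    p=np.load(f"pics/{n}_l.npz")["p"][v-60:v+60,u-80:u+80]; a.append(cv2.resize(cv2.cvtColor(p,cv2.COLOR_RGB2BGR),None,fx=2.5,fy=2.5,interpolation=cv2.INTER_CUBIC))
cv2.imwrite("pics/l5.png",cv2.hconcat(a))
E
```

```text
time: 10.05
tool_pos: [474.3, -5.8, 14.7]
tcp_rot: [179.7, 35.0, 96.7]
ft_force: [-0.8, 1.9, 0.9]
finger_gap: 31.0
t 10.05 bay [-119.1    2.4   14.7] F [-0.84  1.89  0.86] gap 31.0 q [ 18.  11. 114. -37.  68.  30.]
rot deg 0.22 units [ 0.0004  0.     -0.0005]  shift in goal axes units [ 1.345  0.052 -0.902]  in own axes [ 1.345  0.05  -0.901]
top 30 42 [-94.89825688  -0.31292606] 18.229506016156147
top 150 174 [-92.94373301  -0.33117877] 12.853193580849517
scene 30 119 [-90.67111263  -0.96206693] 17.234092743985556
scene 80 116 [-91.41443028  -1.00219241] 13.40540901856315
scene 150 273 [-88.97237738  -3.87580323] 12.453341695929462
```

View pics/l5.png

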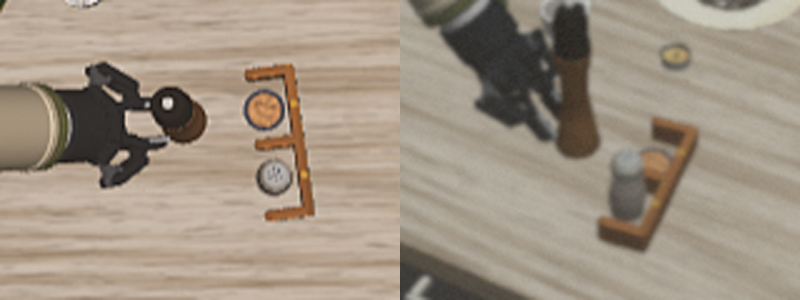

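The mill is upright and lined up with the cork bay, lateral about -0.5 mm, with the fingers clear of everything else. I continue slower.

```bash
python3 -m jog '[[[-0.09,0,0.063,0,0,0,0.36],[-0.09,0,0.063,0,0,0,0.36],[-0.09,0,0.063,0,0,0,0.36],[-0.09,0,0.063,0,0,0,0.36],[-0.09,0,0.063,0,0,0,0.36],[-0.09,0,0.063,0,0,0,0.36],[-0.09,0,0.063,0,0,0,0.36],[-0.09,0,0.063,0,0,0,0.36],[-0.09,0,0.063,0,0,0,0.36],[-0.09,0,0.063,0,0,0,0.36],[-0.09,0,0.063,0,0,0,0.36],[-0.09,0,0.063,0,0,0,0.36]]]' 
python3 look.py
```

```text
time: 11.65
tool_pos: [482.1, -71.3, 14.6]
tcp_rot: [179.7, 35.0, 96.7]
ft_force: [-0.6, 2.7, 0.6]
finger_gap: 30.7
t 11.65 bay [-53.2   2.3  14.6] F [-0.63  2.71  0.57] gap 30.7 q [ 10.   9. 116. -40.  64.  25.]
rot deg 0.21 units [ 0.0004  0.     -0.0004]  shift in goal axes units [ 2.425  0.053 -1.658]  in own axes [ 2.425  0.051 -1.658]
top 30 61 [2.95934654 1.05613285] 34.902788277429465
top 150 157 [-27.64073472  -0.35803588] 12.577310144673879
scene 30 132 [-4.68551756  1.77253999] 26.004305702578307
scene 80 115 [-26.10518901   0.08861309] 14.297877235195829
scene 150 280 [-23.34054512  -4.17154503] 12.379305318075161
```

```bash
python3 -m jog '[[[-0.033,0,0.023,0,0,0,0.36],[-0.033,0,0.023,0,0,0,0.36],[-0.033,0,0.023,0,0,0,0.36],[-0.033,0,0.023,0,0,0,0.36],[-0.033,0,0.023,0,0,0,0.36],[-0.033,0,0.023,0,0,0,0.36],[-0.033,0,0.023,0,0,0,0.36],[-0.033,0,0.023,0,0,0,0.36],[-0.033,0,0.023,0,0,0,0.36],[-0.033,0,0.023,0,0,0,0.36]]]' 
python3 look.py
python3 -m jog '[[[-0.016,0,0.0115,0,0,0,0.36],[-0.016,0,0.0115,0,0,0,0.36],[0,0,0,0,0,0,0.36]]]'
```

```text
time: 13.0
tool_pos: [484.5, -91.0, 14.7]
tcp_rot: [179.7, 35.0, 96.7]
ft_force: [-0.6, 2.4, -0.5]
finger_gap: 31.0
t 13.0 bay [-33.3   2.3  14.7] F [-0.62  2.44 -0.54] gap 31.0 q [  8.   8. 117. -40.  62.  23.]
rot deg 0.21 units [ 0.0004  0.     -0.0004]  shift in goal axes units [ 2.751  0.054 -1.886]  in own axes [ 2.751  0.051 -1.886]
top 30 131 [8.80013416 0.38963088] 31.408977800582115
top 150 157 [-7.58349712 -0.45644282] 12.646177904725734
scene 30 190 [17.72353778 -0.85316199] 26.629300791994762
scene 80 115 [-6.4213367  0.0441968] 14.234471420008479
scene 150 273 [-3.50819685 -4.66610718] 11.96580133113753
time: 13.48
tool_pos: [484.7, -92.9, 14.7]
tcp_rot: [179.7, 35.0, 96.7]
ft_force: [0.5, 0.2, 0.2]
finger_gap: 30.7
```

Next, 1 mm steps while I watch the force.

```bash
for i in 1; do python3 -m jog '[[[-0.016,0,0.0115,0,0,0,0.36],[-0.016,0,0.0115,0,0,0,0.36],[-0.016,0,0.0115,0,0,0,0.36]]]'; done
python3 -m jog '[[[-0.016,0,0.0115,0,0,0,0.36]]]'; python3 -m jog '[[[-0.016,0,0.0115,0,0,0,0.36]]]'; python3 look.py
```

```text
time: 13.85
tool_pos: [485.1, -95.8, 14.6]
tcp_rot: [179.7, 35.0, 96.7]
ft_force: [0.1, 1.3, 0.7]
finger_gap: 30.7
time: 13.98
tool_pos: [485.2, -96.8, 14.6]
tcp_rot: [179.7, 35.0, 96.7]
ft_force: [-0.3, 1.2, -0.0]
finger_gap: 30.8
time: 14.1
tool_pos: [485.4, -97.7, 14.6]
tcp_rot: [179.7, 35.0, 96.7]
ft_force: [-0.4, 2.4, 0.9]
finger_gap: 30.9
t 14.1 bay [-26.5   2.4  14.6] F [-0.37  2.36  0.93] gap 30.9 q [  7.   8. 117. -41.  62.  23.]
rot deg 0.22 units [ 0.0004  0.     -0.0004]  shift in goal axes units [ 2.862  0.052 -1.964]  in own axes [ 2.862  0.049 -1.964]
top 30 122 [10.56070982  0.69864242] 30.720441174866387
top 150 158 [-0.35981041 -0.53564271] 12.553849146066606
scene 30 213 [20.0944844  -0.15660664] 25.28764904442557
scene 80 115 [ 0.51116315 -0.1928273 ] 14.118196803433374
scene 150 275 [ 3.01816511 -3.75990075] 12.503955096902201
```

```bash
for k in 1 2 3; do :; done
python3 -m jog '[[[-0.016,0,0.0115,0,0,0,0.36]]]' | grep -E 'ft|tool'; python3 -m jog '[[[-0.016,0,0.0115,0,0,0,0.36]]]'| grep -E 'ft|tool'; python3 -m jog '[[[0,0,0,0,0,0,0.36]]]'| grep -E 'ft|tool'
```

```text
tool_pos: [485.5, -98.6, 14.6]
ft_force: [-0.1, 1.1, 0.5]
tool_pos: [485.6, -99.6, 14.6]
ft_force: [-1.5, 4.5, 1.2]
tool_pos: [485.6, -99.5, 14.6]
ft_force: [-1.5, 2.7, 0.9]
```

```bash
python3 -m jog '[[[-0.016,0,0.0115,0,0,0,0.36],[0,0,0,0,0,0,0.36]]]'| grep -E 'ft|tool'
python3 - <<'E'
from h import *
from bench import snapshot,camera_params
import runpy; runpy.run_path("look.py")
a=[]
for n,(u,v) in {"top":(255,215),"scene":(245,215)}.items():
    p=np.load(f"pics/{n}_l.npz")["p"][v-40:v+40,u-40:u+40]; a.append(cv2.resize(cv2.cvtColor(p,cv2.COLOR_RGB2BGR),None,fx=5,fy=5,interpolation=cv2.INTER_CUBIC))
cv2.imwrite("pics/l6.png",cv2.hconcat(a))
E
```

```text
tool_pos: [485.8, -100.0, 14.6]
ft_force: [-2.1, 8.2, 3.1]
t 14.825 bay [-24.2   2.5  14.6] F [-2.15  8.19  3.13] gap 31.1 q [  7.   8. 117. -41.  62.  22.]
rot deg 0.25 units [ 0.0005 -0.0001 -0.0005]  shift in goal axes units [ 2.899  0.049 -1.992]  in own axes [ 2.901  0.047 -1.989]
top 30 117 [10.44190155 -1.53565032] 28.48285669548918
top 150 157 [ 1.74583514 -0.51380802] 12.641859648076418
scene 30 224 [19.92145681 -0.06380542] 24.857662127317536
scene 80 113 [ 2.34860279 -0.24952538] 14.008963860516095
scene 150 271 [ 5.41030874 -4.64650395] 11.887998579869173
```

View pics/l6.png

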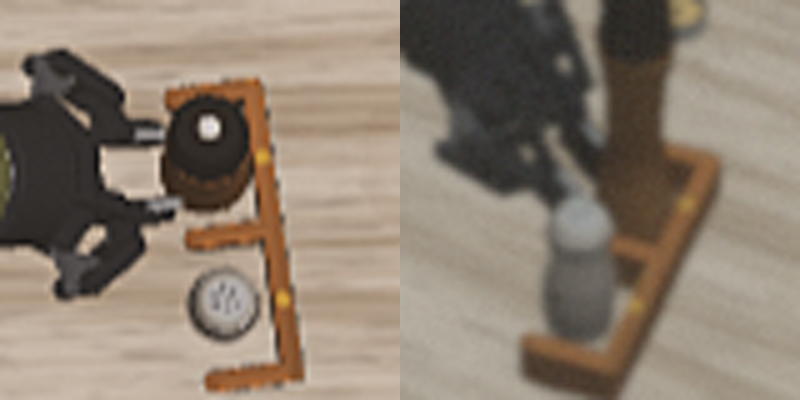

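The static force jumped to 8 N, and the picture shows the foot against the back rail with the fingers inside the rail ends and touching neither. I back straight off, then lift.

```bash
python3 -m jog '[[[0.016,0,-0.0115,0,0,0,0.36],[0.033,0,-0.023,0,0,0,0.36],[0.066,0,-0.046,0,0,0,0.36],[0.16,0,-0.115,0,0,0,0.36],[0.25,0,-0.17,0,0,0,0.36],[0.25,0,-0.17,0,0,0,0.36],[0.25,0,-0.17,0,0,0,0.36],[0.25,0,-0.17,0,0,0,0.36],[0,0,-0.6,0,0,0,0.36],[0,0,-0.6,0,0,0,0.36],[0,0,-0.6,0,0,0,0.36],[0,0,0,0,0,0,0.36]]]'
python3 - <<'E'
from h import *
from bench import snapshot,camera_params
a=[]
for n,(u,v) in {"top":(255,215),"scene":(245,205)}.items():
    c=camera_params(n); p,d=snapshot(n); f=np.load(f"pics/{n}0.npz")
    for nm,d_ in(("before",f["d"]),("now",d)):
        B=(world(d_,c["K"],c["extrinsics"])-SPOT)@np.c_[XG,YG,UP]; A,l,z=np.moveaxis(B,-1,0)
        g=(z>75)&(z<100)&(abs(l+80)<32)&(abs(A)<35); print(n,nm,"salt",B[g].mean(0).round(1))
        for lo,hi in((40,75),(80,120),(150,215)):
            g=(z>lo)&(z<hi)&(abs(l)<30)&(abs(A)<35)
            if g.sum()>15: print("  mill",lo,*circ(B[g][:,:2]),B[g][:,2].max())
    a.append(cv2.resize(cv2.cvtColor(p[v-45:v+45,u-45:u+45],cv2.COLOR_RGB2BGR),None,fx=4.4,fy=4.4,interpolation=cv2.INTER_CUBIC))
cv2.imwrite("pics/l7.png",cv2.hconcat(a))
E
```

```text
time: 16.42
tool_pos: [471.7, 29.4, 89.5]
tcp_rot: [179.5, 34.9, 96.6]
ft_force: [0.6, -0.4, -0.2]
finger_gap: 30.8
top before salt [ -4.  -77.6  85.8]
top now salt [ -4.2 -77.2  85.8]
  mill 40 [-2.57680715  0.54754645] 18.407777436119083 73.18498928472854
  mill 150 [-3.24969336 -0.32811756] 14.187769063648274 210.61154030026432
scene before salt [  1.9 -82.2  85.2]
scene now salt [  1.5 -82.2  85. ]
  mill 40 [ 1.61987376 -0.39939946] 16.354912298756194 74.97067494912756
  mill 80 [1.29948761 0.43019935] 14.7773377526014 119.47380050474942
  mill 150 [ 2.71322066 -3.49701956] 13.27561698160143 210.54820702499057
```

View pics/l7.png

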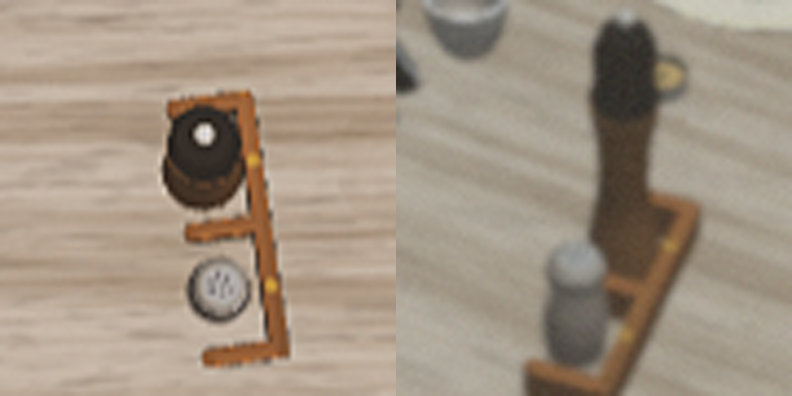

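The pictures show the mill upright in the bay with its foot at the back rail, and the salt shaker unmoved. The tool is clear, so I hand in.

```bash
python3 -c "
from bench import job; print(job.hand_in())"
```

```text
the job is handed in; nothing more can be done
None
```

I pushed the pepper mill about 320 mm into the free bay, with the tips 31 mm apart, the tool leaned 35° back and the contact low on the foot. I stopped when the static push force rose to about 8 N with the foot against the back rail. Then I backed straight off, lifted clear and handed in at about 16.5 s. The hand-in gives no verdict.

- **Mill position:** after release it stood upright, with its centre about 0.5 mm short of home along the bay and within about 1 mm across. The two cameras disagree along the bay: the top view says -2.6 mm and the scene view +1.6 mm. That matches the offset of about 4 mm between the two views seen from the start. Both readings are inside the 6 mm limit.
- **Head reading:** the scene view put the mill's head about 3.5 mm to one side, but it showed a similar offset before I touched the mill.
- **Salt shaker:** it moved 0.4 mm or less in either view, which is within the noise.
- **Other items:** the arm stayed away from them, but I did not measure them again at the end.

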